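Find the hidden lid release of the sample cooler by touch

ROBOT

A 6-joint arm with a two-finger parallel gripper is mounted at the origin on the work surface. World frame = base frame: x ahead of the robot, y to its left, z up, the work surface at z = 0. Lengths are in m, angles in degrees, forces in N, time in s.
With the tool pointing down it reaches from about 0.375 to 0.9 m from the base axis. Payload 3.1 kg.
Tool frame: the origin (TCP) lies midway between the tips of the shut fingers; the grasp point (between the pads) lies 19 mm behind it; z points along the fingers, y is the direction in which the jaws open and shut (so a half turn about z gives the same grasp; the last joint's range is limited). The gripper opens to 87 mm and grips with 3 to 60 N. Pads are 19 mm wide; open, the fingers measure 117 mm over their backs; the gripper's body (75 mm by 190 mm) begins 51 mm behind the grasp point.
Start: joints at [-85.113, 30.224, 82.088, -0, 67.689, -10.227], TCP at [0.163, -0.603, 0.223] pointing down, gripper open.
Joint ranges: [-176.69, 176.69], [-43.24, 126.21], [12.49, 139.97], [-82, 262], [0, 151.66], [-163.58, 163.58]. Speed limits (degrees/s): [159.86, 159.86, 180, 180, 180, 180].

INTERFACE

Orientations are given as a 3x3 rotation matrix whose columns are the frame's x, y, z axes.
In Python, from rig import bot gives the robot as it stands.
- The arm moves only by the tool carry_out, never from a script. Its arguments are lists of equal length, an entry for each row: "grip": the gripper's target within -1 to 1 (fully open at 1, half-way at 0, shut at -1); "slide": the shift along the tool's x, y, z in mm, a list of three; "twist": the turn, a rotation vector about the tool's x, y, z in rad, a list of three. In form: {"grip": [grip, ...], "slide": [[dx, dy, dz], ...], "twist": [[wx, wy, wz], ...]}. A call has 1 to 12 rows; each row shifts and turns the pose as measured when the row begins, along the tool's axes as they then stand; what a row does not reach is not made up. A row lasts 1/10 s, in which the tool goes at most 50 mm and 8.59 degrees, less where a joint would pass 70% of its speed; a pose out of reach is approached as far as the arm can. A call is refused whole if a number of a shift passes 50 or a number of a turn 0.15, either way. A call with a gripper value outside its range is refused whole. The fingers move at their own pace and stop on an object; the grip force is fixed at half the most. Time passes only in rows, so rows that do not move let the fingers close. It gives the time, the measured TCP pose, the force and the opening at its end, in the units of the state.
- bot.read_state(): the state, without advancing time (a new reading comes with each control period).
- bot.capture(name): name is "scene" or "top"; returns a dict with "color" (480x640x3 uint8, red, green, blue), "depth" (480x640 float32, m along the optical axis (not along the pixel's ray), 0 where there is no reading), "fx", "fy", "cx", "cy" (pixels), "position" and "rotation" of the camera in the world. Camera axes: x right, y up, looking along -z (the intrinsics and any distortion apply to the point x, -y, -z); pixel columns grow to the right and rows downward; lengths in m; the calibration is good to about 2 mm. A picture is of the moment at which its call begins.
- bot.hand_in(): hands the job in, once; it reports no verdict.
The state is a dict: "time_s": time; "joint_positions": joint angles; "qvel": joint speeds; "tau": joint torques, N m; "position": TCP position; "tcp_rot": TCP orientation; "force": force on the tool from outside, world axes, zero at the start; "moment": the same for the moment, N m; "opening": opening from 0.0 (shut) to 1.0 (fully open).
Only numpy, scipy, OpenCV 4.12 (cv2) and the standard library are available. Lean on these libraries where they do the work, as an engineer would, in place of code of your own. Each camera call takes 0.05 s, during which the arm holds its last target.

TASK

The lid release of the cream sample cooler sits in a notch hidden somewhere along the black cushioned edge at the cooler's front. Put a fingertip on the left end of that edge (the end next to the blue dot), run it lightly along the edge towards the other end until you feel the notch, then press down inside the notch until the release is fully home and the lid has popped ajar, and take the hand away. Do not push or pry the lid itself, pick nothing up, and leave the beaker, bottle and jar where they stand.

Things in the scene. Friction and masses are not known exactly. Their poses are not given: they have to be found in the camera images.
- cooler: Cream bench-top sample cooler, fixed, 240 (x) x 400 (y) mm, deck 90 mm high. Origin at the centre of its underside; x points from its front (facing the robot) to its back, y to the left seen from the robot, z up. A black rubber edge runs along its front between two cream end caps 116 mm high; a blue dot on the left cap, 22 mm beyond the edge, marks the left end.
- edge_left (a point): Left end of the exposed black edge, on its level top (110 mm above the table), middle of its 36 mm width, at the left cap's inner face; cooler frame (-102, +100, 110) mm. The edge runs straight from here to edge_right, 200 mm. The deck behind it is 20 mm lower.
- edge_right (a point): Right end of the exposed black edge, likewise; cooler frame (-102, -100, 110) mm. The notch is a 44 mm long gap cut through the edge's whole width, black like the edge; its middle lies anywhere from 90 to 165 mm from edge_left, different each time. Its floor is the latch plate, 10 mm below the edge's top. Closed fingertips fit in.
- edge (a joint): How far the cushioned black edge is pressed down, m: 0 untouched, at most 0.004. The whole edge sinks level, both sides of the notch together, by about 1.5 N per mm after the first 1 N. A finger in the notch does not press it.
- latch (a joint): How far the latch plate in the notch is pressed down, m: 0 up, 0.008 fully home. It resists with about 4 to 6 N, stays where it is left, and as it goes down it lifts the lid by 20 rad per m of travel.
- lid (a joint): Opening angle of the cooler's lid, rad: 0 shut, 0.16 ajar with the latch home. The lid is a clear grey-blue pane in a grey frame, 166 x 328 mm, on the deck behind the black edge, hinged on its far side.
- lid_front (a point): Middle of the lid's front border, on its upper face, 104 mm above the table when shut and some 26 mm higher when ajar; it lies 18 mm behind the black edge.
- beaker_mid (a point): Middle of an empty glass beaker, 68 mm across, 90 mm high, standing loose beside the cooler. Leave it.
- bottle_mid (a point): Middle of an amber bottle with an orange cap, 60 mm across, 120 mm high, standing loose beside the cooler. Leave it.
- jar_mid (a point): Middle of a blue jar with a white lid, 60 mm across, 70 mm high, standing loose beside the cooler. Leave it.

How it is judged (in metres and radians):
On the way, in this order (a step that is already met when the one before it is completed fails the run):
1. a fingertip presses the black edge at its left end (hand more than 55 mm left of the cooler's middle), the latch untouched (value of joint edge above 0.0003 m and value of joint latch below 0.001 m and y of the grasp point in the frame of cooler above 0.055 m), for 0.05 s.
2. the fingertip has come along the edge, still pressing it (hand less than 45 mm left of the cooler's middle), the latch untouched (value of joint edge above 0.0003 m and value of joint latch below 0.001 m and y of the grasp point in the frame of cooler below 0.045 m), for 0.02 s.
3. the latch in the notch is pressed home and the lid is ajar (value of joint latch above 0.0065 m and value of joint lid above 0.12 rad), for 0.1 s.
At the end, for the whole second after the job is handed in: The latch is at least 6.5 mm down, the lid at least 0.12 rad ajar, the edge let go (pressed less than 0.5 mm), and beaker, bottle and jar within 20 mm of where they stood (all of step 3 and value of joint edge below 0.0005 m and distance of each of beaker_mid, bottle_mid, jar_mid from where it was at the start of the episode below 0.02 m); the robot touches nothing.
It fails at once if the lid is pushed or pried (more than 3 N) (contact force between any of the fingers, the arm and lid above 3 N).
It fails at once if the beaker, bottle or jar is moved by more than 20 mm or tipped (distance of any of beaker_mid, bottle_mid, jar_mid from where it was at the start of the episode above 0.02 m or angle between any of beaker_mid, bottle_mid, jar_mid's own z axis and vertical above 0.3 rad).
It also fails if it takes over 48 s, if anything falls off the work surface, if the arm or the gripper's body presses on something with over 40 N, if the wrist force passes 120 N, or if a joint passes its speed limit or range.

## Working session

There is one attempt and no reset: what is moved stays moved. The work goes in short steps, Python scripts to look and compute and a tool call to move; the robot and the scene stay as the last step left them, time stands still between calls to the robot, and variables do not carry over. Pictures are saved under pics/ and viewed, and the job is handed in when it is done.

Besides the shell and the picture viewer there is one more tool, called after "Emit:" as name(argument=value, ...) on one line, values as JSON. carry_out: Moves the arm, as the interface text tells. Its arguments: {"type":"object","properties":{"grip":{"type":"array"},"slide":{"type":"array"},"twist":{"type":"array"}},"required":["grip","slide","twist"]}

```bash
mkdir -p pics; ls; python3 - <<'E'
from rig import bot
import cv2,numpy as np,pickle
print(bot.read_state())
for n in("scene","top"):
    c=bot.capture(n); pickle.dump(c,open(f"pics/{n}.pkl","wb"))
    cv2.imwrite(f"pics/{n}1.png",c["color"][:,:,::-1]); print(n,c["fx"],c["fy"],c["cx"],c["cy"],c["position"],c["rotation"],c.keys())
E
```

```text
pics
{'time_s': 0.0, 'joint_positions': array([-8.51115877e+01,  3.02775121e+01,  8.21577546e+01,  4.58605326e-04,
        6.76883899e+01, -1.02259391e+01]), 'qvel': array([-0.05211705,  0.06203793,  0.11662023, -0.07212961, -0.00670874,
       -0.01031871]), 'tau': array([ 6.58626486e-04, -4.40039062e+01, -1.76591384e+01,  6.33283379e-02,
        5.81624871e-02, -1.61938547e-04]), 'position': array([ 0.1629473 , -0.60261776,  0.22157963]), 'tcp_rot': array([[ 9.65408179e-01,  2.60743201e-01, -1.76534980e-04],
       [ 2.60742969e-01, -9.65405862e-01,  2.15099303e-03],
       [ 3.90428903e-04, -2.12261652e-03, -9.99997671e-01]]), 'force': array([-0.32998852, -0.0031629 , -0.61190301]), 'moment': array([-0.05792378, -0.04434886, -0.02990111]), 'opening': 0.9967572145805251}
scene 494.63470001186505 494.63470001186505 321.23179030021697 232.3147590581029 [0.96450921 0.39071343 0.80272355] [[-0.72738353 -0.57422211  0.37574216]
 [ 0.68615311 -0.61684627  0.38560938]
 [ 0.01034972  0.53830256  0.8426881 ]] dict_keys(['color', 'depth', 'fx', 'fy', 'cx', 'cy', 'position', 'rotation'])
top 539.3840352782075 539.3840352782075 319.9557309007843 238.23731911610685 [0.46733164 0.03161379 1.04539188] [[-0.01063435  0.98186883 -0.18926307]
 [-0.99991131 -0.00892407  0.00988647]
 [ 0.00801822  0.18935142  0.98187665]] dict_keys(['color', 'depth', 'fx', 'fy', 'cx', 'cy', 'position', 'rotation'])
```

View pics/scene1.png

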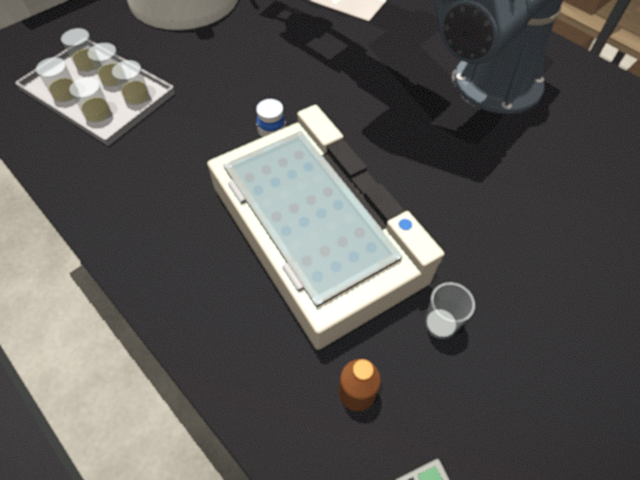

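View pics/top1.png

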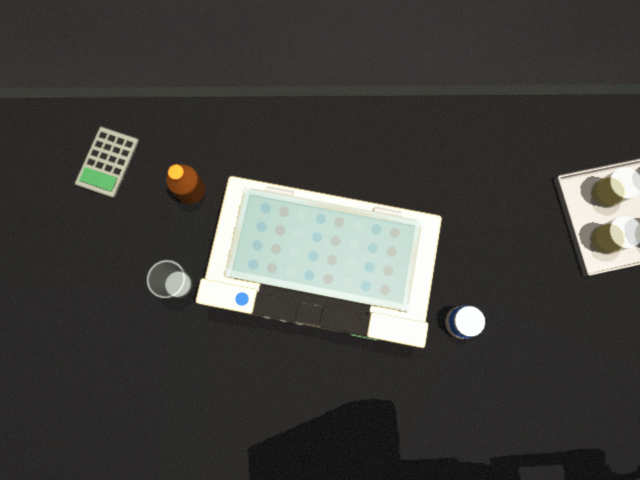

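The top view shows the blue dot at (242,299), the black edge from about (257,305) to (370,325), and the jar at (465,322). The scene view shows the dot at (405,224) and the edge running up-left to about (330,145). Next I'll measure these from depth.

```bash
cat > h.py <<'E'
import pickle,numpy as np,cv2
def world(c):
    v,u=np.mgrid[0:480,0:640]; d=c["depth"]
    P=np.stack([(u-c["cx"])/c["fx"]*d,-(v-c["cy"])/c["fy"]*d,-d],-1)
    return P@np.array(c["rotation"]).T+np.array(c["position"])
E
python3 - <<'E'
from h import *
for n in("top","scene"):
    c=pickle.load(open(f"pics/{n}.pkl","rb"));W=world(c);im=c["color"].astype(int);ok=c["depth"]>0
    r,g,b=im[...,0],im[...,1],im[...,2]
    blue=ok&(b>150)&(r<80)&(abs(W[...,2]-.116)<.015)
    print(n,"dot",blue.sum(),np.median(W[blue],0).round(4))
    cap=(ok&(r>170)&(g>160)&(b>120)&(W[...,2]>.108)&(W[...,2]<.125)|blue).astype(np.uint8)
    k,l,s,ce=cv2.connectedComponentsWithStats(cap)
    for i in range(1,k):
        if s[i,4]>150:
            Q=W[l==i]; rr=cv2.minAreaRect((Q[:,:2]*1000).astype(np.float32)); print(s[i],Q.mean(0).round(4),np.median(Q[:,2]).round(4),rr, cv2.boxPoints(rr).round(0).tolist())
    deck=(ok&(r>150)&(g>140)&(abs(W[...,2]-.09)<.008)); print("deck",np.median(W[deck],0), cv2.minAreaRect((W[deck][:,:2]*1000).astype(np.float32)))
c=pickle.load(open("pics/top.pkl","rb"))
im=c["color"][260:360,190:450,::-1]; cv2.imwrite("pics/crop.png",cv2.convertScaleAbs(cv2.resize(im,None,fx=3,fy=3,interpolation=2),alpha=2.5,beta=10))
E
```

```text
top dot 0 [nan nan nan]
[ 196  279   61   35 1302] [0.5482 0.1882 0.1139] 0.1139 ((547.9288330078125, 185.6749725341797), (99.4851303100586, 43.46571350097656), 78.40091705322266) [[517.0, 141.0], [559.0, 133.0], [579.0, 230.0], [537.0, 239.0]]
[ 367  312   61   36 1465] [ 0.4874 -0.1076  0.1144] 0.1145 ((487.57659912109375, -108.17616271972656), (99.13810729980469, 43.305423736572266), 78.55632019042969) [[457.0, -152.0], [499.0, -161.0], [519.0, -64.0], [476.0, -55.0]]
deck [ 0.64705008 -0.00266388  0.08810773] ((635.652099609375, -117.45809936523438), (888.4008178710938, 262.62847900390625), 86.77532958984375)
scene dot 0 [nan nan nan]
[298 106  45  39 877] [ 0.493  -0.1034  0.1153] 0.1154 ((491.06268310546875, -105.55303192138672), (99.79134368896484, 44.92548751831055), 78.44771575927734) [[459.0, -150.0], [503.0, -159.0], [523.0, -61.0], [479.0, -52.0]]
[ 388  211   56   55 1289] [0.5536 0.1915 0.1155] 0.1156 ((551.197021484375, 185.92347717285156), (103.22289276123047, 44.50801467895508), 78.80046081542969) [[519.0, 140.0], [563.0, 131.0], [583.0, 232.0], [539.0, 241.0]]
[354 361  18  17 234] [0.7732 0.2819 0.1201] 0.1201 ((773.5004272460938, 281.9273986816406), (23.536319732666016, 23.20218276977539), 19.05955696105957) [[759.0, 289.0], [766.0, 267.0], [788.0, 275.0], [781.0, 297.0]]
deck [0.69519822 0.16180881 0.08981669] ((644.882080078125, -174.79833984375), (283.9810791015625, 1017.8973388671875), 1.6917870044708252)
  return _methods._mean(a, axis=axis, dtype=dtype,
  ret = um.true_divide(
```

View pics/crop.png

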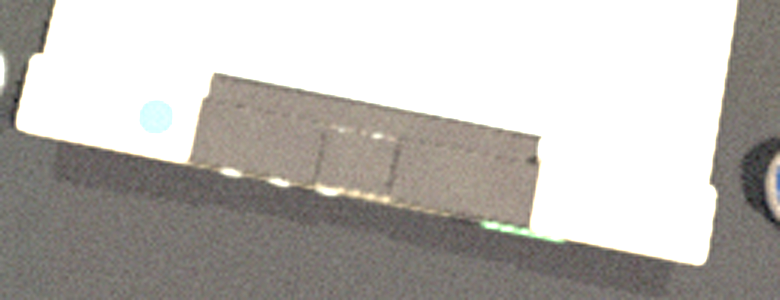

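```bash
cat >> h.py <<'E'
mid=np.array([.5195,.0395]);ya=np.array([.2018,.9794]);xa=np.array([.9794,-.2018])
def ec(W): # s from edge_left, t across (back +)
    q=W[...,:2]-mid; return .1-q@ya, q@xa
E
python3 - <<'E'
from h import *
for n in("top","scene"):
    c=pickle.load(open(f"pics/{n}.pkl","rb"));W=world(c);s,t=ec(W);ok=(c["depth"]>0)&(abs(t)<.011)&(W[...,2]>.08)
    g=c["color"].sum(-1)
    print(n,[(int(a*1000),int(np.median(W[...,2][m])*1e4)/10,int(np.median(g[m]))) for a in np.arange(-.01,.215,.005) if (m:=ok&(abs(s-a)<.0025)).sum()>3])
    m=(c["depth"]>0)&(abs(s-.03)<.01); print("t profile",[(int(a*1000),int(np.median(W[...,2][k])*1e4)/10) for a in np.arange(-.04,.06,.004) if (k:=m&(abs(t-a)<.002)).sum()>3])
E
```

```text
top [(-10, 114.9, 730), (-5, 114.7, 758), (0, 110.6, 660), (4, 108.2, 170), (10, 107.8, 170), (15, 108.5, 171), (19, 108.4, 172), (25, 108.0, 168), (30, 107.9, 171), (34, 108.3, 171), (40, 108.5, 170), (45, 107.8, 167), (49, 107.9, 168), (55, 108.7, 169), (60, 108.8, 169), (65, 108.3, 168), (70, 108.7, 168), (75, 100.1, 156), (80, 98.6, 167), (85, 98.2, 169), (90, 98.3, 175), (95, 98.8, 173), (100, 98.1, 174), (105, 98.5, 173), (110, 98.3, 171), (115, 98.0, 170), (120, 107.7, 150), (125, 108.2, 170), (130, 108.6, 170), (134, 108.6, 169), (139, 108.4, 173), (145, 107.4, 173), (150, 108.6, 174), (155, 108.2, 173), (160, 108.5, 176), (165, 107.8, 174), (169, 109.0, 172), (175, 108.1, 170), (180, 108.7, 169), (185, 108.3, 170), (190, 107.9, 169), (195, 108.6, 170), (199, 109.9, 243), (205, 114.5, 756), (210, 114.7, 759)]
t profile [(-40, -2.1), (-36, -2.1), (-32, -1.5), (-28, -1.5), (-24, -0.3), (-20, 107.8), (-16, 107.8), (-12, 107.9), (-8, 107.9), (-4, 108.4), (0, 108.7), (3, 108.5), (7, 108.1), (11, 107.8), (15, 89.5), (19, 89.8), (23, 89.8), (27, 89.5), (31, 96.6), (35, 102.4), (39, 
[... 416 characters left out ...]
, 224), (95, 99.7, 225), (100, 100.0, 223), (105, 99.6, 224), (110, 99.7, 221), (115, 101.3, 133), (120, 109.3, 213), (125, 110.1, 217), (130, 109.5, 219), (134, 109.8, 218), (139, 109.5, 222), (145, 109.8, 223), (150, 110.2, 224), (155, 109.4, 222), (160, 109.9, 225), (165, 109.4, 224), (169, 109.6, 223), (175, 109.6, 218), (180, 109.8, 218), (185, 109.5, 218), (190, 109.2, 212), (195, 109.9, 211), (199, 113.5, 572), (205, 115.7, 754), (210, 115.8, 755)]
t profile [(-16, 109.2), (-12, 110.1), (-8, 109.5), (-4, 110.0), (0, 109.9), (3, 109.7), (7, 109.5), (11, 109.7), (15, 101.7), (19, 90.9), (23, 91.1), (27, 91.6), (35, 103.6), (39, 103.9), (43, 103.5), (47, 103.7), (51, 104.1), (55, 103.6)]
```

Emit:
carry_out(grip=[-1, -1, -1, -1, -1, -1, -1, -1, -1], slide=[[0, 0, 0], [0, 0, 0], [0, 0, 0], [0, 0, 0], [0, 0, 0], [0, 0, 0], [0, 0, 0], [0, 0, 0], [0, 0, 0]], twist=[[0, 0, -0.14], [0, 0, -0.14], [0, 0, -0.14], [0, 0, -0.14], [0, 0, -0.14], [0, 0, -0.14], [0, 0, -0.14], [0, 0, -0.125], [0, 0, 0]])

```text
time_s: 1.0
position: [0.1626, -0.5987, 0.2162]
tcp_rot: [[0.156, 0.988, -0.001], [0.988, -0.156, 0.014], [0.014, -0.003, -1.0]]
force: [-0.2, -0.1, 0.2]
opening: 0.261
```

```bash
cat > go.py <<'E'
import sys,numpy as np
from rig import bot
from h import *
from scipy.spatial.transform import Rotation as Ro
s=bot.read_state();R=s["tcp_rot"];p=s["position"]
S=float(sys.argv[1])/1000;z=float(sys.argv[2])/1000
tg=np.r_[mid-.0025*xa+(.1-S)*ya,z]
y=np.r_[xa,0];Zd=np.array([0,0,-1.]);Rt=np.c_[np.cross(y,Zd),y,Zd]
a,b=ec(p)
print("t",s["time_s"],"p",p.round(4),"s",(a*1000).round(1),"t",(b*1000).round(1),"F",s["force"].round(2),"open",round(s["opening"],3),"j",s["joint_positions"].round(1))
print("slide",(R.T@(tg-p)*1000).round(1),"twist",Ro.from_matrix(R.T@Rt).as_rotvec().round(3))
E
python3 go.py 25 200
```

```text
t 1.0 p [ 0.1626 -0.5987  0.2162] s 797.1 t -220.7 F [-0.23 -0.06  0.15] open 0.261 j [-85.1  30.6  82.5   0.   67.7 -76.1]
slide [760.9 253.7  25.7] twist [-0.004 -0.013  0.046]
```

Emit:
carry_out(grip=[-1, -1, -1, -1, -1, -1, -1, -1, -1, -1, -1], slide=[[25, 8, -3], [40, 14, -3], [45, 15, -3], [45, 15, -3], [45, 15, -3], [45, 15, -3], [45, 15, -3], [45, 15, -3], [45, 15, -3], [40, 14, -3], [25, 8, -1]], twist=[[-0.004, -0.013, 0.046], [0, 0, 0], [0, 0, 0], [0, 0, 0], [0, 0, 0], [0, 0, 0], [0, 0, 0], [0, 0, 0], [0, 0, 0], [0, 0, 0], [0, 0, 0]])

```text
time_s: 2.1
position: [0.4104, -0.1867, 0.2453]
tcp_rot: [[0.249, 0.969, 0.002], [0.969, -0.249, -0.001], [-0.001, 0.002, -1.0]]
force: [-0.4, 0.6, -0.8]
opening: 0.007
```

```bash
python3 go.py 25 200
```

```text
t 2.1 p [ 0.4104 -0.1867  0.2453] s 343.6 t -61.2 F [-0.4   0.62 -0.83] open 0.007 j [-38.7  14.9 104.5  -0.   60.5 -24.3]
slide [321.1  43.2  45.1] twist [ 0.002  0.001 -0.048]
```

Emit:
carry_out(grip=[-1, -1, -1, -1, -1, -1, -1, -1, -1, -1, -1], slide=[[25, 4, 0], [40, 6, 0], [45, 6, 0], [45, 6, 0], [45, 6, 2], [45, 6, 5], [40, 6, 5], [30, 4, 5], [15, 1, 5], [0, 0, 5], [0, 0, 0]], twist=[[0, 0, -0.048], [0, 0, 0], [0, 0, 0], [0, 0, 0], [0, 0, 0], [0, 0, 0], [0, 0, 0], [0, 0, 0], [0, 0, 0], [0, 0, 0], [0, 0, 0]])

```text
time_s: 3.2
position: [0.5306, 0.1431, 0.2165]
tcp_rot: [[0.225, 0.974, 0.005], [0.974, -0.225, -0.003], [-0.002, 0.006, -1.0]]
force: [0.0, -0.1, 0.8]
opening: 0.006
```

```bash
python3 go.py 25 140
```

```text
t 3.2 p [0.5306 0.1431 0.2165] s -3.7 t -10.0 F [ 0.04 -0.08  0.76] open 0.006 j [ 3.5 24.8 93.6 -0.2 61.4 16.7]
slide [-28.3   7.7  76.6] twist [ 0.006  0.002 -0.024]
```

Emit:
carry_out(grip=[-1, -1, -1, -1, -1, -1, -1], slide=[[-14, 4, 10], [-14, 4, 15], [0, 0, 15], [0, 0, 15], [0, 0, 12], [0, 0, 5], [0, 0, 0]], twist=[[0.006, 0.002, -0.024], [0, 0, 0], [0, 0, 0], [0, 0, 0], [0, 0, 0], [0, 0, 0], [0, 0, 0]])

```text
time_s: 3.9
position: [0.5315, 0.1051, 0.1437]
tcp_rot: [[0.216, 0.976, 0.0], [0.976, -0.216, -0.002], [-0.002, 0.001, -1.0]]
force: [-0.5, -0.1, 0.6]
opening: 0.004
```

```bash
python3 go.py 25 115; python3 - <<'E'
from rig import bot
import cv2
c=bot.capture("scene"); im=c["color"][80:280,250:500,::-1]
cv2.imwrite("pics/s2.png",cv2.resize(im,None,fx=3,fy=3)); c=bot.capture("top"); cv2.imwrite("pics/t2.png",cv2.resize(c["color"][220:380,180:460,::-1],None,fx=2.8,fy=2.8))
E
```

```text
t 3.9 p [0.5315 0.1051 0.1437] s 33.4 t -1.5 F [-0.54 -0.12  0.57] open 0.004 j [-0.6 30.1 98.4 -0.1 51.4 12. ]
slide [ 8.4 -1.1 28.7] twist [ 0.001  0.002 -0.014]
```

View pics/s2.png

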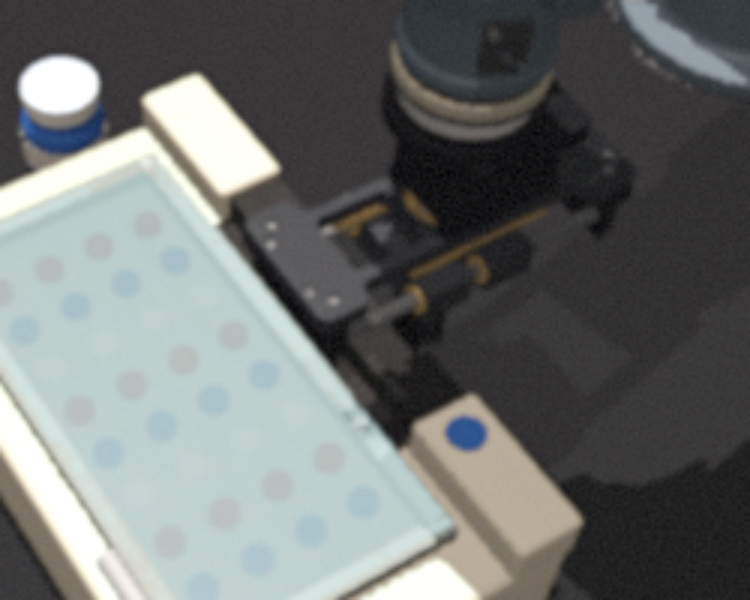

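The scene crop shows the closed fingers above the left part of the edge at about (385,345), clear of the cap and the lid. Next I'll descend.

Emit:
carry_out(grip=[-1, -1, -1, -1, -1, -1], slide=[[4, 0, 8], [3, -1, 10], [0, 0, 7], [0, 0, 3], [0, 0, 0], [0, 0, 0]], twist=[[0, 0, -0.014], [0, 0, 0], [0, 0, 0], [0, 0, 0], [0, 0, 0], [0, 0, 0]])

```text
time_s: 4.6
position: [0.5337, 0.1139, 0.1152]
tcp_rot: [[0.199, 0.98, 0.005], [0.98, -0.199, -0.002], [-0.001, 0.005, -1.0]]
force: [0.5, 0.0, 0.5]
opening: 0.003
```

```bash
python3 go.py 25 109
```

```text
t 4.6 p [0.5337 0.1139 0.1152] s 24.2 t -1.1 F [0.5  0.01 0.48] open 0.003 j [ 0.4 32.9 99.3 -0.1 47.6 11.9]
slide [-0.8 -1.4  6.2] twist [0.005 0.001 0.003]
```

Emit:
carry_out(grip=[-1, -1, -1, -1], slide=[[0, -1.4, 2.5], [0, 0, 2], [0, 0, 1], [0, 0, 0]], twist=[[0.005, 0, 0], [0, 0, 0], [0, 0, 0], [0, 0, 0]])

```text
time_s: 5.0
position: [0.5328, 0.1142, 0.11]
tcp_rot: [[0.199, 0.98, 0.001], [0.98, -0.199, -0.0], [-0.0, 0.001, -1.0]]
force: [-0.4, -0.3, 1.8]
opening: 0.002
```

```bash
python3 go.py 25 109
```

```text
t 5.0 p [0.5328 0.1142 0.11  ] s 24.2 t -2.1 F [-0.43 -0.31  1.78] open 0.002 j [ 0.4 33.4 99.4 -0.  47.1 11.9]
slide [-0.8 -0.4  1. ] twist [0.001 0.    0.003]
```

Emit:
carry_out(grip=[-1, -1, -1, -1], slide=[[0, 0, 1], [0, 0, 0.5], [0, 0, 0], [0, 0, 0]], twist=[[0, 0, 0], [0, 0, 0], [0, 0, 0], [0, 0, 0]])

```text
time_s: 5.4
position: [0.5327, 0.1142, 0.1093]
tcp_rot: [[0.199, 0.98, 0.002], [0.98, -0.199, -0.0], [-0.0, 0.002, -1.0]]
force: [-1.6, 0.2, 2.0]
opening: 0.007
```

```bash
for i in 1 2; do python3 go.py 25 109;done
```

```text
t 5.4 p [0.5327 0.1142 0.1093] s 24.1 t -2.1 F [-1.56  0.24  1.96] open 0.007 j [ 0.4 33.4 99.5 -0.  47.  11.9]
slide [-0.9 -0.4  0.3] twist [0.002 0.    0.003]
t 5.4 p [0.5327 0.1142 0.1093] s 24.1 t -2.1 F [-1.56  0.24  1.96] open 0.007 j [ 0.4 33.4 99.5 -0.  47.  11.9]
slide [-0.9 -0.4  0.3] twist [0.002 0.    0.003]
```

Emit:
carry_out(grip=[-1, -1, -1, -1], slide=[[0, 0, 1], [0, 0, 0.7], [0, 0, 0.3], [0, 0, 0.3]], twist=[[0, 0, 0], [0, 0, 0], [0, 0, 0], [0, 0, 0]])

```text
time_s: 5.8
position: [0.5328, 0.1142, 0.1076]
tcp_rot: [[0.199, 0.98, 0.002], [0.98, -0.199, -0.0], [-0.0, 0.002, -1.0]]
force: [-1.8, -0.0, 5.5]
opening: 0.002
```

```bash
python3 go.py 25 109
```

```text
t 5.8 p [0.5328 0.1142 0.1076] s 24.1 t -2.1 F [-1.78 -0.04  5.46] open 0.002 j [ 0.4 33.6 99.6 -0.  46.8 11.9]
slide [-0.9 -0.4 -1.4] twist [0.002 0.    0.003]
```

Emit:
carry_out(grip=[-1, -1, -1, -1, -1], slide=[[-3, 0, 0], [-4, 0, 0], [-4, 0, 0], [-4, 0, 0], [0, 0, 0]], twist=[[0, 0, 0], [0, 0, 0], [0, 0, 0], [0, 0, 0], [0, 0, 0]])

```text
time_s: 6.3
position: [0.5318, 0.1002, 0.1083]
tcp_rot: [[0.201, 0.98, 0.008], [0.98, -0.201, 0.003], [0.004, 0.007, -1.0]]
force: [-1.1, 1.5, 4.4]
opening: 0.002
```

```bash
python3 go.py 60 108
```

```text
t 6.3 p [0.5318 0.1002 0.1083] s 38.1 t -0.2 F [-1.07  1.5   4.43] open 0.002 j [ -1.3  33.2 100.4   0.2  46.   10.1]
slide [-21.9  -2.4   0.2] twist [ 0.007 -0.004  0.001]
```

Emit:
carry_out(grip=[-1, -1, -1, -1, -1, -1], slide=[[-3, -1, 0.3], [-4, -0.7, 0.3], [-4, -0.7, 0.3], [-4, -0.5, 0.3], [-4, -0.5, 0.3], [0, 0, 0]], twist=[[0.007, -0.004, 0], [0, 0, 0], [0, 0, 0], [0, 0, 0], [0, 0, 0], [0, 0, 0]])

```text
time_s: 6.9
position: [0.5261, 0.0809, 0.1074]
tcp_rot: [[0.202, 0.979, 0.004], [0.979, -0.202, 0.001], [0.002, 0.004, -1.0]]
force: [0.8, 2.6, 5.8]
opening: 0.006
```

```bash
python3 go.py 65 108
```

```text
t 6.9 p [0.5261 0.0809 0.1074] s 58.1 t -1.8 F [0.85 2.57 5.81] open 0.006 j [-3.300e+00  3.280e+01  1.015e+02  1.000e-01  4.540e+01  8.200e+00]
slide [-6.9 -0.7 -0.6] twist [ 0.004 -0.002  0.   ]
```

Emit:
carry_out(grip=[-1, -1, -1, -1], slide=[[-3, 0, 0.2], [-4, -0.5, 0.2], [-4, -0.5, 0.2], [0, 0, 0]], twist=[[0.004, -0.002, 0], [0, 0, 0], [0, 0, 0], [0, 0, 0]])

```text
time_s: 7.3
position: [0.523, 0.0695, 0.1074]
tcp_rot: [[0.203, 0.979, 0.001], [0.979, -0.203, 0.001], [0.001, 0.001, -1.0]]
force: [0.2, 3.3, 4.7]
opening: 0.009
```

```bash
python3 go.py 96 108
```

```text
t 7.3 p [0.523  0.0695 0.1074] s 69.9 t -2.6 F [0.25 3.27 4.73] open 0.009 j [-4.60e+00  3.26e+01  1.02e+02  1.00e-01  4.53e+01  7.00e+00]
slide [-26.1   0.1  -0.6] twist [ 0.001 -0.001 -0.001]
```

Emit:
carry_out(grip=[-1, -1, -1, -1, -1], slide=[[-3, 0, 0.1], [-4, 0, 0.1], [-4, 0, 0.1], [-4, 0, 0], [0, 0, 0]], twist=[[0, 0, 0], [0, 0, 0], [0, 0, 0], [0, 0, 0], [0, 0, 0]])

```text
time_s: 7.8
position: [0.5178, 0.0528, 0.1066]
tcp_rot: [[0.202, 0.979, -0.002], [0.979, -0.202, 0.0], [-0.0, -0.002, -1.0]]
force: [0.1, 0.1, 0.1]
opening: 0.005
```

```bash
python3 go.py 96 108
```

```text
t 7.8 p [0.5178 0.0528 0.1066] s 87.3 t -4.4 F [0.13 0.09 0.07] open 0.005 j [ -6.5  32.4 102.9   0.   44.8   5.2]
slide [-8.7  1.9 -1.4] twist [-0.002  0.    -0.001]
```

The contact force vanished at s≈87 mm, so the finger is in the notch, which matches the vision (74–118 mm). I'll centre it and press.

Emit:
carry_out(grip=[-1, -1, -1, -1, -1, -1, -1], slide=[[-4, 1, 0], [-5, 1, 0], [0, 0, 1], [0, 0, 2], [0, 0, 2], [0, 0, 1], [0, 0, 0]], twist=[[0, 0, 0], [0, 0, 0], [0, 0, 0], [0, 0, 0], [0, 0, 0], [0, 0, 0], [0, 0, 0]])

```text
time_s: 8.5
position: [0.5154, 0.0412, 0.0987]
tcp_rot: [[0.202, 0.979, -0.008], [0.979, -0.202, -0.002], [-0.003, -0.008, -1.0]]
force: [0.3, -0.1, 0.6]
opening: 0.004
```

```bash
python3 go.py 96 92
```

```text
t 8.5 p [0.5154 0.0412 0.0987] s 99.1 t -4.3 F [ 0.31 -0.08  0.61] open 0.004 j [ -7.7  33.1 103.4  -0.2  43.9   4.1]
slide [3.2 1.9 6.6] twist [-0.008  0.003  0.   ]
```

Emit:
carry_out(grip=[-1, -1, -1, -1, -1, -1, -1], slide=[[2, 1.5, 0], [0, 0, 1.5], [0, 0, 2], [0, 0, 2], [0, 0, 2], [0, 0, 2], [0, 0, 1]], twist=[[-0.008, 0.003, 0], [0, 0, 0], [0, 0, 0], [0, 0, 0], [0, 0, 0], [0, 0, 0], [0, 0, 0]])

```text
time_s: 9.2
position: [0.5172, 0.0428, 0.0923]
tcp_rot: [[0.2, 0.98, 0.002], [0.98, -0.2, -0.002], [-0.001, 0.002, -1.0]]
force: [-2.4, -0.8, 7.6]
opening: 0.009
```

```bash
python3 go.py 96 91
```

```text
t 9.2 p [0.5172 0.0428 0.0923] s 97.2 t -2.9 F [-2.35 -0.81  7.59] open 0.009 j [-7.600e+00  3.370e+01  1.038e+02 -1.000e-01  4.240e+01  4.000e+00]
slide [1.2 0.4 1.3] twist [0.002 0.001 0.002]
```

Emit:
carry_out(grip=[-1, -1, -1], slide=[[0, 0, 2], [0, 0, 2], [0, 0, 2]], twist=[[0, 0, 0], [0, 0, 0], [0, 0, 0]])

```text
time_s: 9.5
position: [0.5172, 0.0428, 0.0922]
tcp_rot: [[0.199, 0.98, 0.004], [0.98, -0.199, -0.002], [-0.002, 0.004, -1.0]]
force: [-4.7, -0.8, 20.3]
opening: 0.012
```

```bash
python3 go.py 96 91
```

```text
t 9.5 p [0.5172 0.0428 0.0922] s 97.2 t -2.9 F [-4.67 -0.79 20.32] open 0.012 j [ -7.5  33.6 103.9  -0.2  42.2   4.1]
slide [1.2 0.4 1.2] twist [0.004 0.002 0.003]
```

The release has hit a hard stop, with 20 N and no further travel. I'll withdraw straight up.

Emit:
carry_out(grip=[-1, -1, -1, -1, -1, -1, -1, -1, -1], slide=[[0, 0, -3], [0, 0, -5], [0, 0, -10], [0, 0, -20], [0, 0, -25], [0, 0, -25], [0, 0, -25], [0, 0, -10], [0, 0, 0]], twist=[[0, 0, 0], [0, 0, 0], [0, 0, 0], [0, 0, 0], [0, 0, 0], [0, 0, 0], [0, 0, 0], [0, 0, 0], [0, 0, 0]])

```text
time_s: 10.4
position: [0.5168, 0.0441, 0.2192]
tcp_rot: [[0.2, 0.98, 0.002], [0.98, -0.2, 0.0], [0.001, 0.002, -1.0]]
force: [0.6, -0.3, -0.2]
opening: 0.007
```

```bash
python3 go.py 96 200; python3 - <<'E'
from rig import bot
from h import *
c=bot.capture("scene"); cv2.imwrite("pics/s3.png",c["color"][:,:,::-1])
W=world(c);s,t=ec(W)
for nm,m in (("notch",(abs(s-.096)<.012)&(abs(t)<.01)),("edge L",(abs(s-.03)<.015)&(abs(t)<.01)),("edge R",(abs(s-.16)<.015)&(abs(t)<.01)),("lid front",(abs(s-.02)<.03)&(abs(t-.037)<.004))):
    z=W[...,2][m&(c["depth"]>0)]; print(nm,len(z),np.percentile(z,[10,50,90]).round(4))
E
```

```text
t 10.4 p [0.5168 0.0441 0.2192] s 96.0 t -3.6 F [ 0.58 -0.34 -0.23] open 0.007 j [-7.5 22.3 97.5  0.  60.1  4. ]
slide [-0.   1.  19.2] twist [ 0.002 -0.001  0.002]
notch 396 [0.0914 0.2328 0.3307]
edge L 162 [0.1082 0.11   0.1115]
edge R 131 [0.1082 0.1097 0.1112]
lid front 61 [0.1283 0.1297 0.131 ]
```

View pics/s3.png

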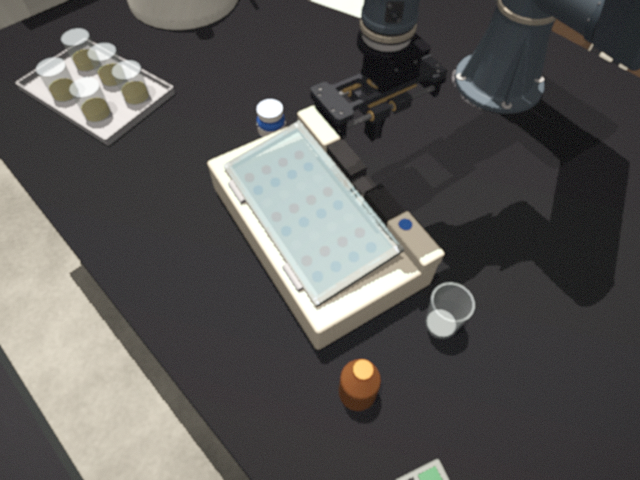

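The scene view shows the hand clear above the cooler at about (370,120). The lid is raised, with its front border 26 mm higher at 130 mm, and the edge is back at 110 mm. The notch floor reads about 91–92 mm. The jar (270,115), beaker (450,310) and bottle (360,385) look unmoved.

```bash
python3 -c "
from rig import bot
print(bot.hand_in())"
```

```text
the job is handed in; nothing more can be done
None
```

The release is pressed fully home and the lid is ajar. I handed the job in at about 10.5 s; the hand-in gave no verdict.

I touched the closed fingertips down on the edge about 24 mm from its left end. I then ran them along at roughly 2–6 N until the contact force vanished at about 87 mm, which was the notch. I centred them at about 97 mm and pressed down to a hard stop (fingertip at 92 mm, 20 N, no further travel). Then I withdrew straight up.

**Last checks, from one scene picture:**
- **Lid:** the front border stands at 130 mm, 26 mm higher than when shut, which matches the lid being fully ajar.
- **Edge:** both sides of the notch are back at 110 mm, so the edge is let go.
- **Latch plate:** the lowest depth readings are about 91 mm. The hand blocked part of that view, so the hard stop is the stronger evidence that it is home.
- **Hand:** it is clear of everything, with only noise on the force reading.
- **Beaker, bottle and jar:** they look unmoved by eye; I did not measure how far they might have shifted.

No check failed. The top camera read heights 1–2 mm lower than the scene camera, which is within the stated calibration.

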